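# Weigh the stout bottle and dial the beam level

## Task

Stand the stout bottle with the wide ribbed cap upright on the pan of the check scale and let go of it. Then roll the scale's thumbwheel, pushing one ridge after another away from you over the top, until the beam comes level with its pointer in line with the fixed blade, and leave it so. Do not push the brass poise itself, and let the other two bottles stand where they are.

Things in the scene. Friction and masses are not known exactly. Their poses are not given: they have to be found in the camera images.
- scale: Check scale fixed to the bench: grey base 170 mm (x) by 300 mm (y), 12 mm thick. Origin on the bench near its middle; x points away from the robot, y left to the pan. In its frame: beam along y at x +45 mm, pivot at y 0, z 45 mm between cheeks 56 mm high; wheel centre (-35, -35, 55) mm, on the beam; index post (45, -141) mm, 96 mm high.
- pan_top (a point): Centre of the upper face of the round steel pan (80 mm across; rim 2 mm proud, 37 mm inner radius) at the left end of the beam, 100 mm from the pivot. It moves up and down by up to 13 mm but stays horizontal; 55 mm above the bench when the beam is level. Where on the pan the load stands does not change the reading.
- beam (a joint): Tilt of the beam, rad: 0 level, positive with the pan end down; stops at -0.13 and +0.13. Settles in about 0.5 s. Empty, it is level at wheel 0 and negative above; positive when the load is heavier than dialled, negative when lighter. Between the stops each ridge pitch (0.785 rad) of wheel lowers it by about 0.05 rad.
- pointer (a point): Tip of the thin pointer at the right end of the beam, 127 mm from the pivot; in line with the fixed dark blade on the index post (45 mm above the bench) when the beam is level, higher when the pan end is down.
- wheel_axis (a point): Centre of the thumbwheel: grey, 26 mm wide, axis along the scale's y, hub radius 32 mm, eight radial ridges 5 mm thick with tips at radius 45 mm (top 100 mm above the bench). White dots in the gaps count 0 to 7. It rides in a yoke on the beam near the pivot, rising or falling up to 5 mm; the upper half is free.
- wheel (a joint): Turn of the wheel, rad, stops at -0.2 and 6.0; grows as its top is pushed away from the robot (scale +x). At 0 and each multiple of 0.785 a gap is straight up, a ridge 22.5 degrees either side of it. About 1 N at the ridges turns it; no clicks, it stays where left. It starts between 0 and 1.6; the bottle needs 2.8 to 5.7, by its weight.
- stout_bottle: The bottle to weigh: white, 42 mm in diameter, 112 mm tall, wide ribbed white cap; the stoutest of the three. Weight unknown, 80 to 170 g. Origin at the centre of its underside, z up.
- dropper_bottle: Bystander: slim white bottle with a pointed nozzle, 33 mm in diameter, 108 mm tall. Origin at the centre of its underside.
- screwcap_bottle: Bystander: bottle with a plain smooth screw cap, 36 mm in diameter, 98 mm tall. Origin at the centre of its underside.
- poise: The brass poise block, 22 x 22 x 36 mm, that slides along the beam between pivot and pointer as the wheel is turned; origin at its centre, 32 mm right of the pivot at wheel 0 and 13.4 mm farther right per rad. Not to be pushed directly.
Mind the look-alikes: they are no part of the job. Leave any purple look-alike of the stout_bottle alone.

How it is judged:
On the way:
1. the stout bottle stands upright on the pan, let go (horizontal distance between stout_bottle and pan_top below 0.03 m and distance between stout_bottle and pan_top below 0.032 m and angle between stout_bottle's own z axis and vertical below 0.1 rad and contact force between the fingers and stout_bottle below 0.05 N), for 0.2 s.
At the end, for the whole second after the job is handed in: The stout bottle stands upright (within 0.1 rad) on the pan within 30 mm of its centre, the beam is at rest within 0.025 rad of level (pointer within about 3 mm of the blade), the wheel is at rest, and the other two bottles stand upright within 30 mm of where they were (horizontal distance between stout_bottle and pan_top below 0.03 m and distance between stout_bottle and pan_top below 0.032 m and angle between each of stout_bottle, dropper_bottle, screwcap_bottle's own z axis and vertical below 0.1 rad and value of joint beam between -0.025 and 0.025 rad and velocity of joint beam between -0.05 and 0.05 rad/s and velocity of joint wheel between -0.05 and 0.05 rad/s and distance of each of dropper_bottle, screwcap_bottle from where it was at the start of the episode below 0.03 m); the robot touches nothing.
It fails at once if another bottle is knocked over or pushed away (angle between any of dropper_bottle, screwcap_bottle's own z axis and vertical above 0.5 rad or distance of any of dropper_bottle, screwcap_bottle from where it was at the start of the episode above 0.03 m).
It fails at once if the poise is pushed directly (contact force between any of the fingers, the arm and poise above 1 N).
It also fails if it takes over 67 s, if anything falls off the work surface, if the arm or the gripper's body presses on something with over 40 N, if the wrist force passes 120 N, or if a joint passes its speed limit or range.

## Robot

A 6-joint arm with a two-finger parallel gripper is mounted at the origin on a cart in front of the work surface, level with it; the furniture and walls round the work are solid. World frame = base frame: x ahead of the robot, y to its left, z up, the work surface at z = 0. Lengths are in m, angles in rad, forces in N, time in s.
With the tool pointing down it reaches from about 0.15 to 0.775 m from the base axis. Payload 6.1 kg.
Tool frame: the origin (TCP) lies between the finger pads; the fingertips stand tcp_to_tips ahead of it and the grasp point (between the pads) lies 2 mm behind it (tcp_to_tips is the distance from the TCP to the fingertips, in m); z points along the fingers, y is the line along which they close (so a half turn about z gives the same grasp; the last joint's range is limited). The gripper opens to 85 mm and grips with 20 to 120 N. Pads are 22 mm wide; open, the fingers measure 114 mm over their backs; the gripper's body (76 mm by 85 mm) begins 54 mm behind the grasp point. The pads swing forward as they close: fully open they stand 13 mm farther back than shut.
Start: joints at [1.258, 0.126, -0.04, 1.405, 0, 1.571], TCP at [0.162, 0.5, 0.21] pointing down, gripper open.
Joint ranges: [-2.72, 2.72], [-0.95, 1.95], [-1.27, 1.35], [-1.78, 2.02], [-1.46, 1.47], [-3.14, 3.14]. Speed limits (rad/s): [2.39, 2.39, 3.01, 3.14, 3.14, 3.14].

## Interface

Orientations are given as a rotation vector (axis times angle).
In Python, from station import read_state, grab_frame, get_calibration, job_done, tcp_to_tips gives the robot as it stands.
- The arm moves only by the shell command python3 -m creep 'ROWS'. ROWS is JSON, a list that holds one entry, the list of rows, each a list of 7 numbers: the shift along the tool's x, y, z in m, then the turn, a rotation vector about the tool's x, y, z in rad, then the gripper command: -1 is fully open, 1 is shut, values between are in proportion. In form: [[[x, y, z, ax, ay, az, claw], ...]]. A call has 1 to 10 rows; each row is the pose to reach, as a shift and turn from the pose commanded when the call began, along the tool's axes at that moment; what a row does not reach only later rows make up. A row lasts 1/12 s, in which the tool goes at most 41.7 mm and 7.16 degrees, less where a joint would pass 70% of its speed; a pose out of reach is approached as far as the arm can. A call with a gripper value outside its range is refused whole. The fingers move at their own pace and stop on an object; the grip force is fixed at half the most. Time passes only in rows, so rows that repeat a pose let the fingers close. It gives the time, the measured TCP pose, the force, the opening and the grip force at its end, in the units of the state.
- read_state(): the state, without advancing time (a new reading comes with each control period).
- grab_frame(name): name is "side" or "top" or "wrist"; returns (picture, depth): 400x640x3 uint8, red, green, blue; 400x640 float32, m along the optical axis (not along the pixel's ray), 0 where there is no reading.
- get_calibration(name): a dict with "fx", "fy", "cx", "cy" (pixels), "origin" and "attitude" of the camera in the world; the wrist camera has in their place "hand_eye" (4x4, takes a point from camera to tool coordinates, whose origin is the TCP and whose axes are the flange's). Camera axes: x right, y down, z forward; pixel columns grow to the right and rows downward; lengths in m; the calibration is good to about 2 mm. A picture is of the moment at which its call begins: read the wrist's pose just before it. get_calibration takes no time and is no camera call.
- job_done(): hands the job in; it is judged then, once.
The state is a dict: "time_s": time; "joint_positions": joint angles; "dq": joint speeds; "joint_efforts": joint torques, N m; "position": TCP position; "ee_rot": TCP orientation; "contact_force": force on the tool from outside, world axes, zero at the start; "torque": the same for the moment, N m; "gripper_width": finger opening in m; "grasp_force": force on a finger pad.
Only numpy, scipy, OpenCV 4.12 (cv2) and the standard library are available. Lean on these libraries where they do the work, as an engineer would, in place of code of your own. Each camera call takes 0.05 s, during which the arm holds its last target. There are 200 camera calls.

## Working session

There is one attempt and no reset: what is moved stays moved. The work goes in short steps, Python scripts to look and compute and a shell command to move; the robot and the scene stay as the last step left them, time stands still between calls to the robot, and variables do not carry over. Pictures are saved under pics/ and viewed, at most 12 in all, crops included, and the job is handed in when it is done.

```bash
mkdir -p pics; ls; python3 - <<'E'
from station import *
import cv2,numpy as np
s=read_state(); print({k:np.round(v,3).tolist() for k,v in s.items()}, tcp_to_tips() if callable(tcp_to_tips) else tcp_to_tips)
ims=[]
for n in("side","top"):
    p,d=grab_frame(n); np.savez(f"{n}0.npz",p=p,d=d); c=get_calibration(n); print(n,{k:np.round(v,3).tolist() for k,v in c.items()})
    cv2.imwrite(f"pics/{n}0.png",p[:,:,::-1])
print(get_calibration("wrist"))
E
```

```text
pics
{'time_s': 0.0, 'joint_positions': [1.258, 0.126, -0.041, 1.405, -0.0, 1.571], 'dq': [0.001, -0.0, -0.0, 0.002, 0.0, -0.0], 'joint_efforts': [0.003, -43.592, 35.292, 0.018, 0.0, 0.0], 'position': [0.161, 0.499, 0.209], 'ee_rot': [-0.489, -3.103, 0.002], 'contact_force': [-0.258, 0.198, -0.239], 'torque': [0.044, 0.017, -0.007], 'grasp_force': 0.0, 'gripper_width': 0.085} 0.017
side {'fx': 408.182, 'fy': 408.182, 'cx': 316.79, 'cy': 202.31, 'origin': [0.347, -0.799, 0.607], 'attitude': [-2.255, 0.371, -0.162]}
top {'fx': 498.819, 'fy': 498.819, 'cx': 326.913, 'cy': 198.485, 'origin': [0.419, -0.197, 1.074], 'attitude': [-2.167, 2.142, -0.113]}
{'fx': 293.6209808395667, 'fy': 293.6209808395667, 'cx': 314.75395897236024, 'cy': 197.54002772903226, 'hand_eye': array([[ 8.64238413e-04, -9.61138014e-01, -2.76066970e-01,
         6.97514892e-02],
       [ 9.99999617e-01,  8.69188506e-04,  1.04423820e-04,
        -3.10494966e-04],
       [ 1.39588534e-04, -2.76066954e-01,  9.61138397e-01,
        -1.65014475e-01],
       [ 0.00000000e+00,  0.00000000e+00,  0.00000000e+00,
         1.00000000e+00]])}
```

View pics/top0.png

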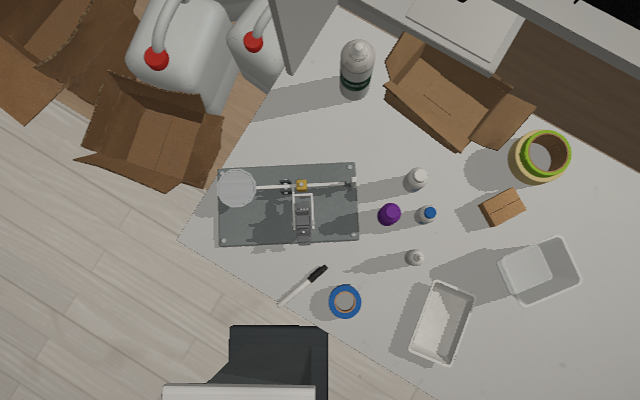

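View pics/side0.png

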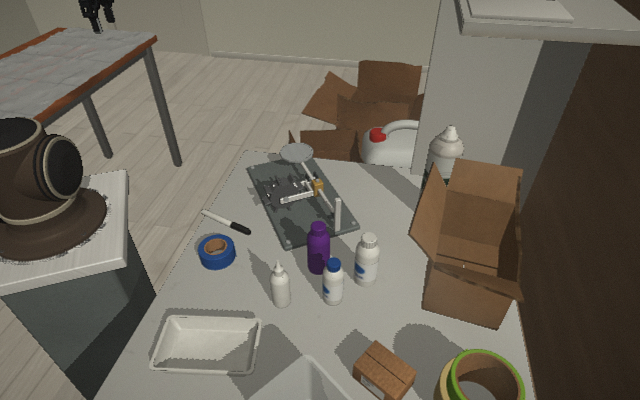

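The side view shows four upright bottles: white with a white cap at (367,260), purple at (318,248), blue cap at (333,282), and dropper at (281,285). In the top view they are at (417,179), (390,213), (428,214) and (415,257). The white one with the wide white cap fits the stout bottle: purple is the look-alike, blue is the smooth screw cap, and the nozzle is the dropper. I'll confirm in one crop and measure.

```bash
cat > h.py <<'E'
from station import *
import cv2,numpy as np
from scipy.spatial.transform import Rotation as R
def cam(n):
    c=get_calibration(n)
    if n=="wrist":
        s=read_state(); T=np.eye(4);T[:3,:3]=R.from_rotvec(s['ee_rot']).as_matrix();T[:3,3]=s['position'];T=T@c['hand_eye']
    else:
        T=np.eye(4);a=np.array(c['attitude'])
        T[:3,:3]=R.from_rotvec(a).as_matrix() if a.size==3 else a
        T[:3,3]=c['origin']
    return c,T
def ray(n,u,v,z,ct=None):
    c,T=ct or cam(n); d=T[:3,:3]@[(u-c['cx'])/c['fx'],(v-c['cy'])/c['fy'],1]; o=T[:3,3]
    return o+d*(z-o[2])/d[2]
def proj(n,p,ct=None):
    c,T=ct or cam(n); q=T[:3,:3].T@(np.array(p)-T[:3,3]); return np.array([c['fx']*q[0]/q[2]+c['cx'],c['fy']*q[1]/q[2]+c['cy']])
def cloud(n,d,ct=None):
    c,T=ct or cam(n); v,u=np.mgrid[:d.shape[0],:d.shape[1]]
    P=np.stack([(u-c['cx'])/c['fx']*d,(v-c['cy'])/c['fy']*d,d],-1)@T[:3,:3].T+T[:3,3]; P[d<=0]=np.nan; return P
E
python3 - <<'E'
from h import *
z=np.load("top0.npz");p,d=z['p'],z['d'];P=cloud("top",d)
for n,u,v in[("stout",417,176),("purple",390,212),("blue",430,213),("dropper",416,257)]:
    w=P[v-16:v+17,u-16:u+17].reshape(-1,3); h=np.nanmax(w[:,2]); t=w[w[:,2]>h-.012]; print(n,h.round(3),t.mean(0).round(3),len(t))
for u,v in[(218,169),(355,163),(359,243),(220,246)]: print("corner",ray("top",u,v,.012).round(3))
w=P[150:206,205:270].reshape(-1,3);t=w[(w[:,2]>.035)&(w[:,2]<.09)];print("pan",t.mean(0).round(3),t.min(0),t.max(0),len(t))
w=P[185:250,285:325].reshape(-1,3);print("wheel hist",np.histogram(w[:,2][~np.isnan(w[:,2])],bins=[0,.02,.04,.06,.07,.08,.09,.1,.11])); 
t=w[w[:,2]>.075];print(t.min(0),t.max(0))
a=cv2.resize(p[150:260,205:365],(800,550),interpolation=cv2.INTER_CUBIC); s=np.load("side0.npz")['p']
b=cv2.resize(s[215:315,250:400],(600,400),interpolation=cv2.INTER_CUBIC)
cv2.imwrite("pics/c1.png",b[:,:,::-1]);cv2.imwrite("pics/c2.png",a[:,:,::-1])
E
```

```text
stout 0.116 [ 0.581 -0.363  0.112] 153
purple 0.116 [ 0.509 -0.308  0.112] 150
blue 0.102 [ 0.51  -0.384  0.098] 111
dropper 0.111 [ 0.422 -0.361  0.105] 11
corner [0.607 0.055 0.012]
corner [ 0.623 -0.242  0.012]
corner [ 0.451 -0.251  0.012]
corner [0.441 0.044 0.012]
pan [0.561 0.003 0.056] [ 0.52390504 -0.06230211  0.04138477] [0.59955425 0.0452255  0.06274104] 1249
wheel hist (array([1431,   20,  415,  162,  134,  225,   71,    3]), array([0.  , 0.02, 0.04, 0.06, 0.07, 0.08, 0.09, 0.1 , 0.11]))
[ 0.44937747 -0.14833002  0.07505068] [ 0.51251161 -0.12021758  0.10084141]
```

View pics/c1.png

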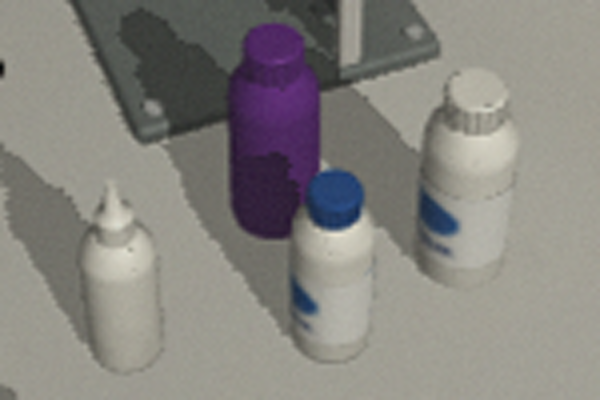

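View pics/c2.png

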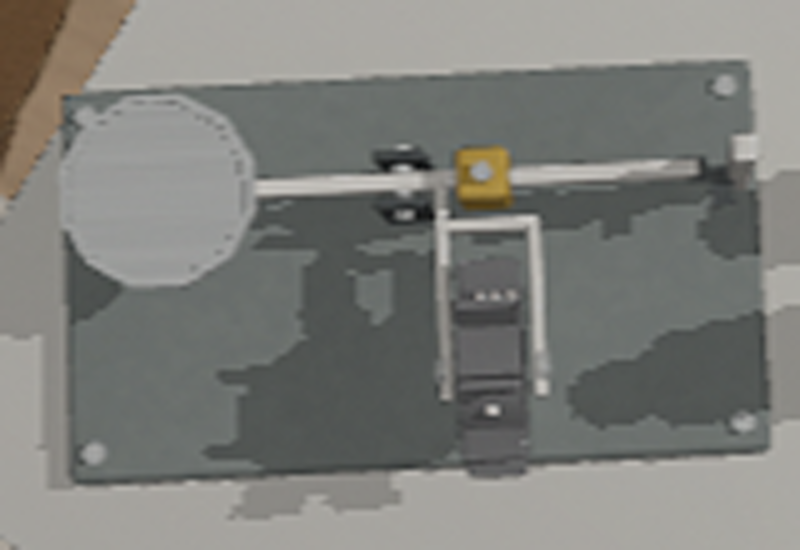

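The crop confirms it: the white bottle with the ribbed white cap at crop (475,180) is the stout bottle. The wheel is at crop (490,370) and the pan at (158,190).

```bash
cat >> h.py <<'E'
def togo(p,cdir):
    "shift in tool axes and turn to point straight down at p, closing line along world angle of cdir"
    s=read_state(); Q=R.from_rotvec(s['ee_rot']); 
    best=None
    for sg in(1,-1):
        y=np.array([*cdir,0])*sg; y=y/np.linalg.norm(y); zz=np.array([0,0,-1.]); x=np.cross(y,zz)
        rv=(Q.inv()*R.from_matrix(np.stack([x,y,zz],1))).as_rotvec()
        if best is None or np.linalg.norm(rv)<np.linalg.norm(best): best=rv
    print("shift",Q.inv().apply(np.array(p)-s['position']).round(4),"turn",best.round(3),"q",np.round(s['joint_positions'],2),"axes",Q.as_matrix().round(2).tolist())
E
python3 -c "
from h import *
togo((.581,-.363,.2),(.24,1)); togo((.581,-.363,.2),(1,-.24))"
```

```text
shift [-0.6645 -0.6911  0.0099] turn [-0.002 -0.    -0.077] q [ 1.26  0.13 -0.04  1.41  0.    1.57] axes [[-0.95, 0.31, -0.0], [0.31, 0.95, -0.0], [0.0, -0.0, -1.0]]
shift [-0.6645 -0.6911  0.0099] turn [-1.000e-03  1.000e-03  1.494e+00] q [ 1.26  0.13 -0.04  1.41  0.    1.57] axes [[-0.95, 0.31, -0.0], [0.31, 0.95, -0.0], [0.0, -0.0, -1.0]]
```

```bash
R="[-0.28,-0.29,0,0,0,-0.077,-1]"; python3 -m creep '[[[-0.28,-0.29,0,0,0,-0.077,-1],[-0.28,-0.29,0,0,0,-0.077,-1],[-0.28,-0.29,0,0,0,-0.077,-1],[-0.28,-0.29,0,0,0,-0.077,-1],[-0.28,-0.29,0,0,0,-0.077,-1],[-0.28,-0.29,0,0,0,-0.077,-1],[-0.28,-0.29,0,0,0,-0.077,-1],[-0.28,-0.29,0,0,0,-0.077,-1],[-0.28,-0.29,0,0,0,-0.077,-1],[-0.28,-0.29,0,0,0,-0.077,-1]]]'
python3 -c "
from h import *
togo((.581,-.363,.2),(.24,1))"
```

```text
time_s: 0.93
position: [0.3391, 0.1346, 0.2095]
ee_rot: [0.372, 3.119, -0.001]
contact_force: [0.5, 0.2, -0.1]
gripper_width: 0.0852
grasp_force: 0.0
shift [-0.3521 -0.4267  0.0099] turn [-0.001  0.    -0.002] q [ 0.38 -0.18 -0.33  1.41 -0.    0.62] axes [[-0.97, 0.24, 0.0], [0.24, 0.97, -0.0], [-0.0, -0.0, -1.0]]
```

```bash
python3 -m creep '[[[-0.25,-0.3,0,0,0,0,-1],[-0.25,-0.3,0,0,0,0,-1],[-0.25,-0.3,0,0,0,0,-1],[-0.25,-0.3,0,0,0,0,-1],[-0.25,-0.3,0,0,0,0,-1],[-0.25,-0.3,0,0,0,0,-1],[-0.25,-0.3,0,0,0,0,-1],[-0.25,-0.3,0,0,0,0,-1],[-0.25,-0.3,0,0,0,0,-1],[-0.25,-0.3,0,0,0,0,-1]]]'
python3 -m creep '[[[-0.11,-0.127,0.01,0,0,0,-1],[-0.11,-0.127,0.01,0,0,0,-1],[-0.11,-0.127,0.01,0,0,0,-1],[-0.11,-0.127,0.01,0,0,0,-1],[-0.11,-0.127,0.01,0,0,0,-1],[-0.11,-0.127,0.01,0,0,0,-1],[-0.11,-0.127,0.01,0,0,0,-1]]]'
python3 -c "
from h import *
ct=cam('wrist');p,d=grab_frame('wrist');cv2.imwrite('pics/w1.png',p[:,:,::-1]);P=cloud('wrist',d,ct)
togo((.581,-.363,.062),(.24,1))
w=P.reshape(-1,3);k=(np.hypot(w[:,0]-.581,w[:,1]+.363)<.04)&(w[:,2]>.095)&(w[:,2]<.13);t=w[k];print(len(t),t.mean(0),t.min(0),t.max(0))
print(proj('wrist',(.581,-.363,.112),ct))
"
```

```text
time_s: 1.77
position: [0.513, -0.2171, 0.2081]
ee_rot: [-0.375, -3.118, 0.001]
contact_force: [-0.6, 1.1, 0.4]
gripper_width: 0.0856
grasp_force: 0.0
time_s: 2.35
position: [0.5886, -0.3617, 0.1984]
ee_rot: [-0.37, -3.118, -0.002]
contact_force: [0.0, 0.2, 0.2]
gripper_width: 0.0855
grasp_force: 0.0
shift [ 0.0068 -0.0037  0.1376] turn [ 0.    -0.001  0.   ] q [-0.55  0.46  0.38  1.49  0.   -0.31] axes [[-0.97, 0.23, -0.0], [0.23, 0.97, 0.0], [0.0, 0.0, -1.0]]
755 [ 0.58069174 -0.3637157   0.11175322] [ 0.56876641 -0.37790092  0.09531997] [ 0.59601201 -0.35062058  0.11465814]
[311.57114783 187.36036203]
```

View pics/w1.png

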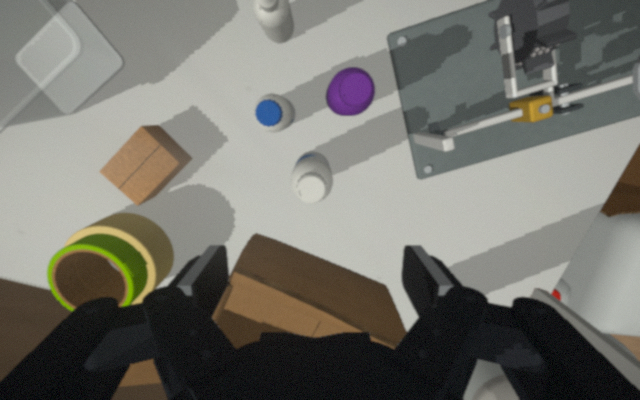

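The picture shows the stout bottle's cap at (312,187), where predicted; the blue cap at (270,112) and purple at (350,92) are clear of the closing line. I'll check that the box behind it clears the gripper.

```bash
python3 -c "
from h import *
z=np.load('top0.npz');P=cloud('top',z['d']).reshape(-1,3)
a=np.array([-.97,.24]);b=np.array([.24,.97]);q=P[:,:2]-[.5815,-.364];X=q@a;Y=q@b
for n,zl in(('body',.1),('finger',.03)):
    k=(abs(X)<.1)&(abs(Y)<.1)&(P[:,2]>zl)&(np.hypot(X,Y)>.03);print(n,k.sum());t=np.c_[X,Y,P[:,2]][k]
    f=t[t[:,0]<0];print('far side',f[:,0].max() if len(f) else None, 'z',f[:,2].max() if len(f) else None); 
    m=(abs(t[:,0])<.045)&(abs(t[:,1])<.065);print(t[m][:12].round(3).tolist(),m.sum())
togo((.5815,-.364,.062),(.24,1))
"
```

```text
body 7811
far side -0.04255471974409813 z 0.6790726308560282
[] 0
finger 8343
far side -0.04255471974409813 z 0.6790726308560282
[] 0
shift [ 0.0061 -0.0045  0.1376] turn [ 0.    -0.001  0.   ] q [-0.55  0.46  0.38  1.49  0.   -0.31] axes [[-0.97, 0.23, -0.0], [0.23, 0.97, 0.0], [0.0, 0.0, -1.0]]
```

```bash
python3 -c "
from h import *
z=np.load('top0.npz');P=cloud('top',z['d']).reshape(-1,3)
a=np.array([-.97,.24]);b=np.array([.24,.97]);q=P[:,:2]-[.5815,-.364];X=q@a;Y=q@b
t=np.c_[X,Y,P[:,2]];t=t[(X<-.03)&(X>-.12)&(abs(Y)<.1)&(P[:,2]>.03)]
t=t[np.argsort(-t[:,0])];print(t[::100][:25].round(3).tolist());k=t[t[:,2]<.4];print(k[:8].round(3))
"
```

```text
[[-0.043, -0.1, 0.614], [-0.046, -0.09, 0.62], [-0.048, -0.082, 0.613], [-0.049, -0.079, 0.617], [-0.051, -0.099, 0.626], [-0.052, -0.073, 0.617], [-0.053, -0.07, 0.624], [-0.054, -0.091, 0.626], [-0.055, -0.057, 0.623], [-0.056, -0.062, 0.627], [-0.057, -0.09, 0.625], [-0.059, -0.063, 0.627], [-0.059, -0.05, 0.61], [-0.06, -0.045, 0.627], [-0.061, -0.091, 0.628], [-0.062, -0.059, 0.626], [-0.063, -0.067, 0.627], [-0.064, -0.05, 0.627], [-0.064, -0.078, 0.628], [-0.065, -0.065, 0.628], [-0.066, -0.023, 0.621], [-0.067, -0.098, 0.625], [-0.067, -0.063, 0.626], [-0.068, -0.014, 0.614], [-0.069, -0.067, 0.627]]
[[-0.046 -0.054  0.171]
 [-0.046 -0.053  0.168]
 [-0.047 -0.051  0.169]
 [-0.048 -0.052  0.169]
 [-0.048 -0.054  0.17 ]
 [-0.048 -0.047  0.169]
 [-0.048 -0.056  0.17 ]
 [-0.048 -0.051  0.173]]
```

```bash
python3 -c "
from h import *
togo((.5815,-.364,.062),(0,1))"
```

```text
shift [ 0.0061 -0.0045  0.1376] turn [ 0.001 -0.001 -0.235] q [-0.55  0.46  0.38  1.49  0.   -0.31] axes [[-0.97, 0.23, -0.0], [0.23, 0.97, 0.0], [0.0, 0.0, -1.0]]
```

```bash
python3 -m creep '[[[0.006,-0.0045,0.02,0,0,-0.12,-1],[0.006,-0.0045,0.03,0,0,-0.235,-1],[0.006,-0.0045,0.03,0,0,-0.235,-1],[0.006,-0.0045,0.055,0,0,-0.235,-1],[0.006,-0.0045,0.08,0,0,-0.235,-1],[0.006,-0.0045,0.105,0,0,-0.235,-1],[0.006,-0.0045,0.125,0,0,-0.235,-1],[0.006,-0.0045,0.137,0,0,-0.235,-1],[0.006,-0.0045,0.137,0,0,-0.235,-1]]]'
python3 -m creep '[[[0,0,0,0,0,0,0.3],[0,0,0,0,0,0,0.6],[0,0,0,0,0,0,0.6],[0,0,0,0,0,0,1],[0,0,0,0,0,0,1],[0,0,0,0,0,0,1],[0,0,0,0,0,0,1],[0,0,0,0,0,0,1]]]'
```

```text
time_s: 3.15
position: [0.5809, -0.3632, 0.061]
ee_rot: [-0.003, -3.139, -0.003]
contact_force: [-0.1, -0.2, -0.2]
gripper_width: 0.0857
grasp_force: 0.0
time_s: 3.82
position: [0.5832, -0.3653, 0.065]
ee_rot: [0.002, 3.138, -0.002]
contact_force: [0.3, 1.5, 5.8]
gripper_width: 0.0392
grasp_force: 59.7
```

```bash
python3 -m creep '[[[0,0,-0.03,0,0,0,1],[0,0,-0.07,0,0,0,1],[0,0,-0.11,0,0,0,1],[0,0,-0.145,0,0,0,1],[0.005,0.03,-0.15,0,0,0,1],[0.01,0.07,-0.15,0,0,0,1],[0.019,0.11,-0.15,0,0,0,1],[0.019,0.15,-0.15,0,0,0,1],[0.019,0.19,-0.15,0,0,0,1],[0.019,0.23,-0.15,0,0,0,1]]]'
python3 -m creep '[[[0,0.03,0,0,0,0,1],[0,0.065,0,0,0,0,1],[0,0.1,0,0,0,0,1],[0,0.125,0,0,0,0,1],[0,0.137,0,0,0,0,1],[0,0.137,0,0,0,0,1],[0,0.137,0,0,0,0,1]]]'
python3 - <<'E'
from h import *
p,d=grab_frame("side"); P=cloud("side",d)
cv2.imwrite("pics/s2.png",cv2.resize(p[90:260,215:395],(720,680))[:600,:,::-1])
togo((.562,.004,.110),(0,1)); print(proj("side",(.562,.004,.055)))
w=P[140:165,275:320].reshape(-1,3);print("pan z",np.nanmedian(w[:,2]))
p,d=grab_frame("top");P=cloud("top",d);np.savez("top1.npz",p=p,d=d)
E
```

```text
time_s: 4.65
position: [0.5629, -0.1333, 0.2134]
ee_rot: [0.003, 3.14, -0.0]
contact_force: [0.3, 0.4, -0.6]
gripper_width: 0.0391
grasp_force: 60.9
time_s: 5.23
position: [0.5635, 0.0022, 0.2129]
ee_rot: [-0.0, 3.141, -0.001]
contact_force: [-0.1, 1.3, -1.3]
gripper_width: 0.039
grasp_force: 60.8
shift [0.0016 0.0026 0.1028] turn [-0.001  0.    -0.001] q [ 0.    0.2   0.05  1.43 -0.    0.  ] axes [[-1.0, 0.0, 0.0], [0.0, 1.0, -0.0], [-0.0, -0.0, -1.0]]
[297.11785722 152.47015931]
pan z 0.014402689969051752
```

View pics/s2.png

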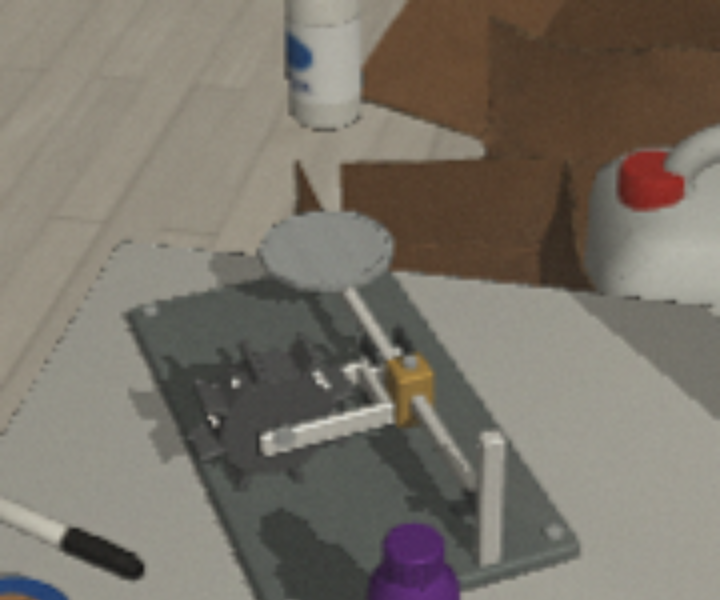

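The bottle hangs upright over the pan (crop (325,250)); the wheel is at crop (285,430) with its ridges visible. Lowering.

```bash
python3 -m creep '[[[0.001,0.002,0.03,0,0,0,1],[0.001,0.002,0.06,0,0,0,1],[0.001,0.002,0.072,0,0,0,1],[0.001,0.002,0.078,0,0,0,1],[0.001,0.002,0.084,0,0,0,1],[0.001,0.002,0.09,0,0,0,1],[0.001,0.002,0.095,0,0,0,1],[0.001,0.002,0.1,0,0,0,1],[0.001,0.002,0.102,0,0,0,1],[0.001,0.002,0.102,0,0,0,1]]]'
python3 -m creep '[[[0,0,0.002,0,0,0,1],[0,0,0.002,0,0,0,1]]]'
```

```text
time_s: 6.17
position: [0.5625, 0.0041, 0.1105]
ee_rot: [0.001, 3.141, -0.0]
contact_force: [-0.0, -0.2, -0.4]
gripper_width: 0.0391
grasp_force: 60.9
time_s: 6.33
position: [0.5626, 0.0042, 0.1087]
ee_rot: [0.001, 3.141, -0.0]
contact_force: [-0.6, -0.7, -0.5]
gripper_width: 0.0393
grasp_force: 60.9
```

```bash
for i in 1 ; do python3 -m creep '[[[0,0,0.002,0,0,0,1],[0,0,0.002,0,0,0,1]]]'|sed -n '2p;4p'; python3 -m creep '[[[0,0,0.002,0,0,0,1],[0,0,0.002,0,0,0,1]]]'|sed -n '2p;4p'; done
python3 - <<'E'
from h import *
p,d=grab_frame("side")
cv2.imwrite("pics/s3.png",cv2.resize(p[90:240,215:395],(720,600))[:,:,::-1])
E
```

```text
position: [0.5628, 0.0042, 0.107]
contact_force: [-0.7, -1.0, 1.2]
position: [0.5637, 0.0043, 0.1067]
contact_force: [-0.2, -0.2, 8.2]
```

View pics/s3.png

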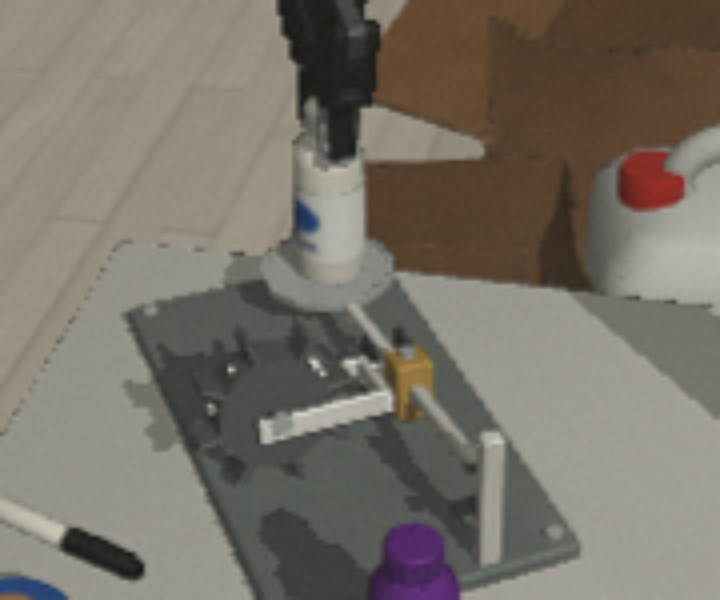

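The bottle stands on the pan at crop (330,280), with contact felt. Release and retreat.

```bash
python3 -m creep '[[[0,0,-0.003,0,0,0,0.6],[0,0,-0.003,0,0,0,0],[0,0,-0.003,0,0,0,-1],[0,0,-0.003,0,0,0,-1],[0,0,-0.003,0,0,0,-1],[0,0,-0.003,0,0,0,-1],[0,0,-0.03,0,0,0,-1],[0,0,-0.065,0,0,0,-1],[0,0,-0.1,0,0,0,-1],[0,0,-0.13,0,0,0,-1]]]'
python3 - <<'E'
from h import *
p,d=grab_frame("side")
cv2.imwrite("pics/s4.png",cv2.resize(p[90:240,215:395],(720,600))[:,:,::-1])
togo((.488-.04,-.135,.21),(-.045,1))
E
```

```text
time_s: 7.55
position: [0.5623, 0.0042, 0.2365]
ee_rot: [0.001, 3.141, -0.0]
contact_force: [1.0, -0.3, -0.5]
gripper_width: 0.0856
grasp_force: 0.0
shift [ 0.1163 -0.1393  0.0316] turn [-0.     0.009 -0.046] q [ 0.01  0.2   0.12  1.48 -0.    0.01] axes [[-1.0, 0.0, 0.01], [0.0, 1.0, 0.0], [-0.01, 0.0, -1.0]]
```

View pics/s4.png

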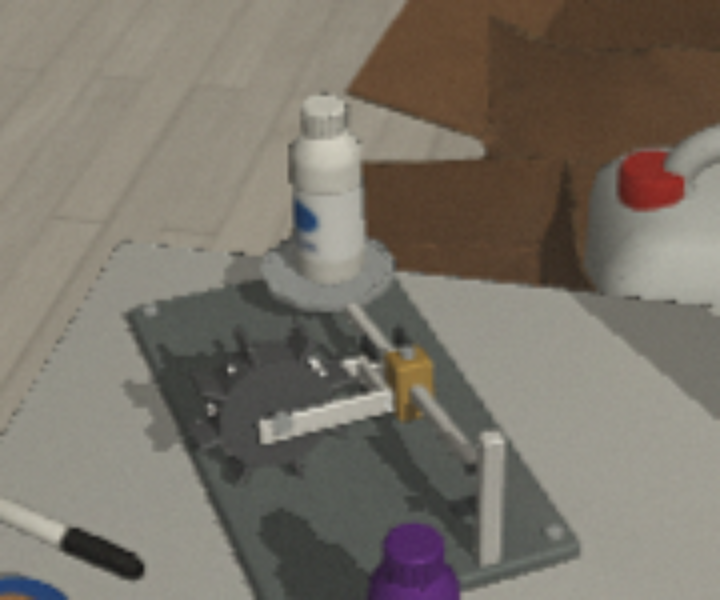

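The bottle stands free and upright on the pan. Next, measure the wheel phase from the top camera and the poise and beam state.

```bash
cat > m.py <<'E'
from h import *
# scale frame: pan (.562,.004) at (45,100)mm, yaw .045
ya=.045; Rs=np.array([[np.cos(ya),-np.sin(ya)],[np.sin(ya),np.cos(ya)]]); O=np.array([.562,.004])-Rs@[.045,.1]
def sc(P): Q=P.copy(); Q[...,:2]=(P[...,:2]-O)@Rs; return Q
def wld(x,y,z): return np.r_[O+Rs@[x,y],z]
def brass(n,p):
    h=cv2.cvtColor(p,cv2.COLOR_RGB2HSV); m=cv2.inRange(h,(15,110,80),(30,255,255)); 
    u,v=proj(n,wld(.045,-.06,.05)); k=np.zeros_like(m); r=45; k[int(v)-r:int(v)+r,int(u)-r:int(u)+r]=1
    return m*k
def measure():
    for n in("top","side"):
        p,d=grab_frame(n); S=sc(cloud(n,d)); b=brass(n,p); t=S[b>0]; t=t[~np.isnan(t[:,0])]
        if len(t):print(n,"poise mean",np.nanmean(t,0).round(4),"ymax/min",t[:,1].max().round(4),t[:,1].min().round(4),"-> wheel~",((-(t[:,1].max()+t[:,1].min())/2-.032)/.0134).round(2))
        f=S.reshape(-1,3)
        w=f[(abs(f[:,0]+.035)<.055)&(abs(f[:,1]+.035)<.011)&(f[:,2]>.03)&(f[:,2]<.11)]
        zc=.055; dx=w[:,0]+.035; dz=w[:,2]-zc; r=np.hypot(dx,dz); a=np.degrees(np.arctan2(dx,dz))
        k=(r>.0385)&(r<.05); H=np.histogram(a[k],bins=np.arange(-95,96,5)); print(n,"ridge pts",[(int(e)+2.5,int(c)) for e,c in zip(H[1],H[0]) if c>2])
        ph=np.degrees(np.angle(np.exp(1j*8*np.radians(a[k])).mean()))/8; print(" phase deg of ridge",ph.round(1),"conc",abs(np.exp(1j*8*np.radians(a[k])).mean()).round(2))
    return p
E
python3 - <<'E'
from m import *
print("wheel c",wld(-.035,-.035,.055)); measure()
E
```

```text
wheel c [ 0.48815394 -0.13446212  0.055     ]
top poise mean [ 0.0435 -0.0331  0.0622] ymax/min -0.021 -0.0447 -> wheel~ 0.06
top ridge pts [(-92.5, 16), (-52.5, 19), (-47.5, 19), (-42.5, 3), (-7.5, 17), (22.5, 5), (27.5, 28), (62.5, 5), (67.5, 28), (72.5, 10)]
 phase deg of ridge -12.3 conc 0.41
side poise mean [ 0.1564  0.1837 -0.072 ] ymax/min 0.5607 -0.0467 -> wheel~ -21.57
side ridge pts [(-92.5, 14), (-52.5, 15), (-47.5, 15), (-12.5, 12), (-7.5, 5), (22.5, 8), (27.5, 20), (67.5, 19), (72.5, 3)]
 phase deg of ridge -12.7 conc 0.5
```

```bash
python3 -m creep '[[[0.03,-0.03,0,0,0,-0.046,1],[0.06,-0.06,0,0,0,-0.046,1],[0.09,-0.09,0,0,0,-0.046,1],[0.1095,-0.12,0,0,0,-0.046,1],[0.1095,-0.14,0.03,0,0,-0.046,1],[0.1095,-0.14,0.07,0,0,-0.046,1],[0.1095,-0.14,0.09,0,0,-0.046,1],[0.1095,-0.14,0.09,0,0,-0.046,1]]]'
python3 - <<'E'
from m import *
togo(wld(-.070,-.035,.113),(-.045,1))
p,d=grab_frame("side");cv2.imwrite("pics/s5.png",cv2.resize(p[90:240,215:395],(720,600))[:,:,::-1])
E
```

```text
time_s: 8.37
position: [0.4488, -0.1352, 0.1386]
ee_rot: [0.069, -3.132, -0.005]
contact_force: [-0.2, 1.5, -0.2]
gripper_width: -0.0
grasp_force: 0.0
shift [-0.0046 -0.0011  0.0255] turn [ 0.003 -0.009 -0.001] q [-0.29  0.04 -0.29  1.25  0.   -0.34] axes [[-1.0, -0.04, -0.01], [-0.04, 1.0, 0.0], [0.01, 0.0, -1.0]]
```

View pics/s5.png

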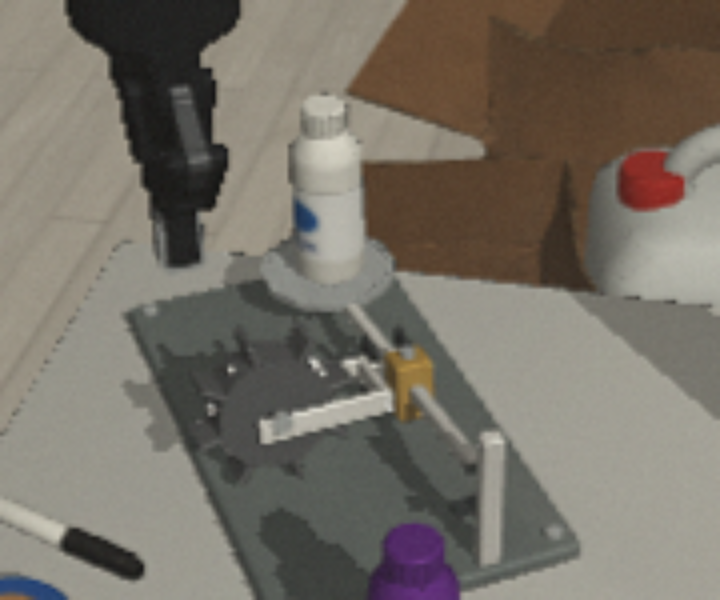

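Fingers shut at crop (180,260), short of the wheel's ridges around (240,335). First stroke.

```bash
python3 -m creep '[[[-0.002,0,0.015,0,0,0,1],[-0.0046,0,0.0255,0,0,0,1],[-0.0046,0,0.0255,0,0,0,1],[-0.012,0,0.0255,0,0,0,1],[-0.02,0,0.0255,0,0,0,1],[-0.028,0,0.0255,0,0,0,1],[-0.036,0,0.0255,0,0,0,1],[-0.044,0,0.0255,0,0,0,1],[-0.0466,0,0.0255,0,0,0,1],[-0.0466,0,0.0255,0,0,0,1]]]'
python3 -m creep '[[[0,0,-0.025,0,0,0,1],[0.02,0,-0.025,0,0,0,1],[0.042,0,-0.025,0,0,0,1],[0.042,0,-0.025,0,0,0,1]]]'
python3 - <<'E'
from m import *
p=measure();togo(wld(-.070,-.035,.113),(-.045,1))
E
```

```text
time_s: 9.25
position: [0.5002, -0.1336, 0.119]
ee_rot: [0.072, -3.141, 0.0]
contact_force: [-0.5, 0.8, -0.3]
gripper_width: -0.0
grasp_force: 0.0
time_s: 9.58
position: [0.4543, -0.1354, 0.1445]
ee_rot: [0.07, -3.139, -0.0]
contact_force: [-0.3, -1.0, 0.1]
gripper_width: 0.0005
grasp_force: 0.0
top ridge pts []
 phase deg of ridge nan conc nan
side poise mean [ 0.1601  0.1901 -0.0763] ymax/min 0.5343 -0.0577 -> wheel~ -20.17
side ridge pts [(-92.5, 16), (-52.5, 15), (-47.5, 13), (-12.5, 13), (-7.5, 5), (22.5, 8), (27.5, 24), (67.5, 21)]
 phase deg of ridge -13.4 conc 0.5
shift [ 0.0038 -0.0002  0.0314] turn [-0.     0.001 -0.   ] q [-0.29  0.04 -0.27  1.25  0.   -0.33] axes [[-1.0, -0.04, 0.0], [-0.04, 1.0, -0.0], [-0.0, -0.0, -1.0]]m.py:18: RuntimeWarning: Mean of empty slice.
  ph=np.degrees(np.angle(np.exp(1j*8*np.radians(a[k])).mean()))/8; print(" phase deg of ridge",ph.round(1),"conc",abs(np.exp(1j*8*np.radians(a[k])).mean()).round(2))
  ret = ret.dtype.type(ret / rcount)
```

The poise moved 11 mm, so the wheel made about one pitch. I'll repeat the stroke and add a beam reading (pan height and beam slope) to the measurement.

```bash
cat >> m.py <<'E'
def m2():
    p,d=grab_frame("side"); S=sc(cloud("side",d)); t=S[brass("side",p)>0]; t=t[(abs(t[:,0]-.045)<.03)&(abs(t[:,1]+.08)<.08)&(t[:,2]>.02)]
    print("poise y",t[:,1].min().round(4),np.median(t[:,1]).round(4))
    f=S.reshape(-1,3); r=np.hypot(f[:,0]-.045,f[:,1]-.1); w=f[(r>.024)&(r<.036)&(f[:,2]>.035)&(f[:,2]<.075)]
    print("pan z",np.median(w[:,2]).round(4),len(w))
    h=f[(abs(f[:,0]-.045)<.008)&(f[:,2]>.03)&(f[:,2]<.08)]
    for a,b in((.02,.05),(-.125,-.1)):
        k=h[(h[:,1]>a)&(h[:,1]<b)]; print(" beam z",a,np.median(k[:,2]).round(4) if len(k) else None,len(k))
    v=f[(abs(f[:,0]+.035)<.055)&(abs(f[:,1]+.035)<.011)&(f[:,2]>.03)&(f[:,2]<.11)]; dx=v[:,0]+.035; dz=v[:,2]-.057; a=np.degrees(np.arctan2(dx,dz)); k=np.hypot(dx,dz)>.0385
    H=np.histogram(a[k],bins=np.arange(-95,96,5)); print(" ridges",[(e+2.5,int(c)) for e,c in zip(H[1],H[0]) if c>4])
    print(read_state()['time_s'],np.round(read_state()['position'],4)); return p
E
python3 -m creep '[[[0,0,0.0295,0,0,0,1],[0,0,0.0295,0,0,0,1],[-0.012,0,0.0295,0,0,0,1],[-0.022,0,0.0295,0,0,0,1],[-0.032,0,0.0295,0,0,0,1],[-0.042,0,0.0295,0,0,0,1],[-0.046,0,0.0295,0,0,0,1],[-0.046,0,0.0295,0,0,0,1],[-0.04,0,0,0,0,0,1],[0,0,0,0,0,0,1]]]'
python3 -c "
from m import *
m2()"
```

```text
time_s: 10.52
position: [0.4633, -0.1364, 0.1477]
ee_rot: [-0.074, 3.134, -0.003]
contact_force: [0.2, -0.7, 1.9]
gripper_width: -0.0003
grasp_force: 0.0
poise y -0.046 -0.0412
pan z 0.0424 157
 beam z 0.02 0.0445 26
 beam z -0.125 0.0638 37
 ridges [(np.float64(-92.5), 8), (np.float64(-52.5), 18), (np.float64(-47.5), 5), (np.float64(-12.5), 17), (np.float64(27.5), 21), (np.float64(67.5), 9), (np.float64(72.5), 12)]
10.5667 [ 0.4519 -0.1353  0.1455]
```

```bash
python3 -m creep '[[[0,0,0.01,0,0,0,1],[0,0,0.0295,0,0,0,1],[0,0,0.0295,0,0,0,1],[0,0,0.0295,0,0,0,1]]]' | head -2
python3 - <<'E'
from m import *
p,d=grab_frame("side"); f=sc(cloud("side",d)); x,y=sc(np.array([*read_state()['position']]))[:2]; print(read_state()['position'],x,y)
g=f.reshape(-1,3); k=(abs(g[:,0]-x)<.02)&(abs(g[:,1]-y)<.025)&(g[:,2]>.085)&(g[:,2]<.2); t=g[k]; print(len(t),t.min(0),np.percentile(t[:,2],[1,5,20]),"x",np.percentile(t[t[:,2]<.115][:,0],[2,98]),"y",np.percentile(t[t[:,2]<.115][:,1],[2,98]))
w=g[(abs(g[:,0]+.035)<.02)&(abs(g[:,1]+.035)<.012)&(g[:,2]>.08)&(g[:,2]<.11)];w=w[w[:,0]>-.052];print("wheel max",np.sort(w[:,2])[-8:], w[np.argsort(w[:,2])[-8:],0])
cv2.imwrite("pics/s6.png",cv2.resize(p[120:220,230:340],(770,700))[:600,:,::-1])
E
```

```text
time_s: 10.9
position: [0.4566, -0.1352, 0.1136]
[ 0.45725809 -0.13540577  0.11439619] -0.06590701639780633 -0.03455284567896581
252 [-0.08303389 -0.05933913  0.0850232 ] [0.08524002 0.08603664 0.10359974] x [-0.07206025 -0.04612026] y [-0.04494177 -0.01727224]
wheel max [0.10296896 0.10307395 0.1033619  0.10355487 0.103575   0.10369871
 0.10461321 0.10544007] [-0.04252547 -0.04540473 -0.04464006 -0.04456156 -0.0465551  -0.04665224
 -0.04405364 -0.0452374 ]
```

View pics/s6.png

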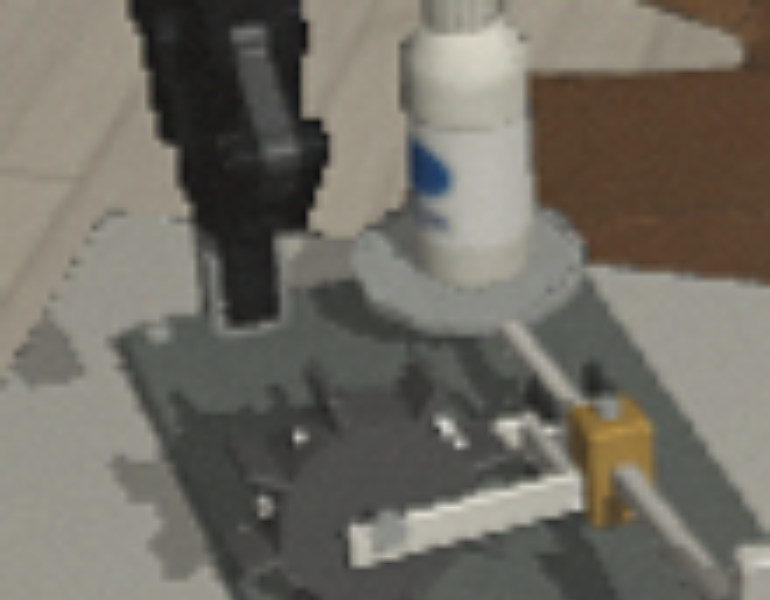

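Fingertip at crop (245,325), ridges at (318,375) and (415,370). The ridge phase is unchanged, so the tips passed over the ridges. I'll go 8 mm deeper and push.

```bash
python3 -m creep '[[[0,0,0.008,0,0,0,1],[0,0,0.008,0,0,0,1],[-0.008,0,0.008,0,0,0,1],[-0.016,0,0.008,0,0,0,1],[-0.022,0,0.008,0,0,0,1]]]'
python3 -m creep '[[[-0.008,0,0,0,0,0,1],[-0.014,0,0,0,0,0,1],[-0.018,0,0,0,0,0,1],[-0.018,0,0,0,0,0,1]]]'
python3 -c "
from m import *
m2()"
```

```text
time_s: 11.37
position: [0.4809, -0.1346, 0.107]
ee_rot: [-0.071, 3.14, -0.0]
contact_force: [-0.2, -0.9, 1.5]
gripper_width: -0.0
grasp_force: 0.0
time_s: 11.7
position: [0.4984, -0.1337, 0.1065]
ee_rot: [-0.072, 3.141, 0.0]
contact_force: [0.1, -0.3, -0.1]
gripper_width: 0.0003
grasp_force: 0.0
poise y -0.0559 -0.0411
pan z 0.0426 92
 beam z 0.02 0.0457 26
 beam z -0.125 0.0637 37
 ridges [(np.float64(-52.5), 19), (np.float64(-12.5), 17), (np.float64(27.5), 26), (np.float64(67.5), 11), (np.float64(72.5), 10)]
11.75 [ 0.4977 -0.1336  0.1064]
```

```bash
python3 - <<'E'
from m import *
p,d=grab_frame("side")
cv2.imwrite("pics/s7.png",cv2.resize(p[120:220,230:340],(660,600))[:,:,::-1])
b=brass("side",p); c=max(cv2.findContours(b,0,2)[0],key=cv2.contourArea); x,y,w,h=cv2.boundingRect(c); print("brass px",x,y,w,h, "top face centre->scale",sc(ray("side",x+w/2,y+2,.065)[None]))
for w in range(0,7): print(w,proj("side",wld(.045,-.032-.0134*w,.05)).round(1))
E
```

```text
brass px 311 177 12 18 top face centre->scale [[ 0.04699101 -0.02875966  0.065     ]]
0 [316.7 185.5]
1 [318.9 189. ]
2 [321.2 192.6]
3 [323.5 196.3]
4 [325.9 200.1]
5 [328.3 203.9]
6 [330.8 207.9]
```

View pics/s7.png

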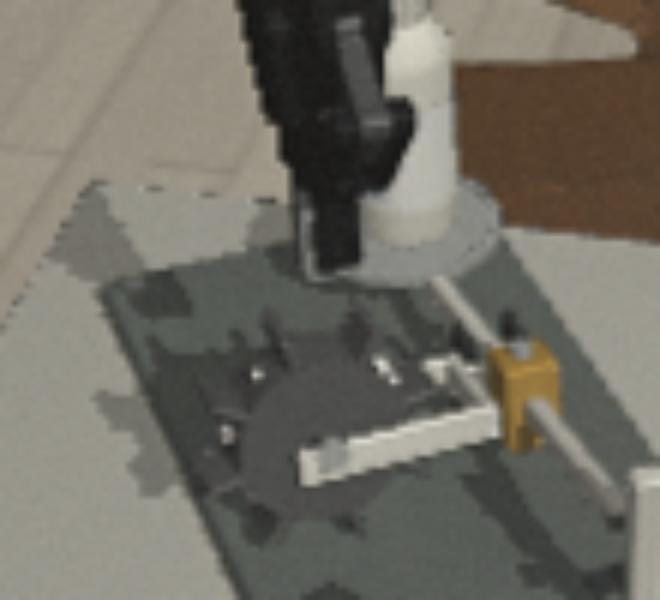

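The wheel has not turned. The fingertip is at crop (330,275) and the ridge tops at (275,325) and (355,325), so I'll compare the fingertip pixel with its expected projection.

```bash
python3 - <<'E'
from m import *
s=read_state()['position'];print(s)
for z in(.075,.09,.1,.11,.12,.13): print("tip",z,[( proj("side",(s[0],s[1]+dy,z))).round(1).tolist() for dy in(-.012,0)])
px=(230+330/6,120+275/6); print("seen tip px",px)
for a in(-12,28): print("ridge",a,proj("side",wld(-.035+.045*np.sin(np.radians(a)),-.048,.0575+.045*np.cos(np.radians(a)))).round(1),"seen",(275,325) if a<0 else (355,325))
print([(230+u/6,120+v/6) for u,v in((265,312),(355,312),(375,318))])
p,d=grab_frame("side");print(d[155:172,285].round(3), d[155:200:3,276].round(3)); print(sc(cloud("side",d))[150:182:2,286].round(3))
E
```

```text
[ 0.49734941 -0.13366181  0.10641027]
tip 0.075 [[287.4, 187.8], [285.8, 184.5]]
tip 0.09 [[287.0, 182.2], [285.4, 178.8]]
tip 0.1 [[286.7, 178.3], [285.2, 175.0]]
tip 0.11 [[286.4, 174.4], [284.9, 171.1]]
tip 0.12 [[286.2, 170.4], [284.6, 167.1]]
tip 0.13 [[285.9, 166.4], [284.3, 163.1]]
seen tip px (285.0, 165.83333333333334)
ridge -12 [278.4 180.1] seen (275, 325)
ridge 28 [292.7 178.4] seen (355, 325)
[(274.1666666666667, 172.0), (289.1666666666667, 172.0), (292.5, 173.0)]
[0.799 0.8   0.799 0.803 0.804 0.804 0.811 0.813 0.809 0.812 0.821 1.021
 1.018 1.012 1.01  1.009 1.009] [1.079 1.067 1.037 1.026 1.02  1.007 0.998 0.839 0.844 0.845 0.842 0.847
 0.85  0.852 0.859]
[[-0.03  -0.067  0.182]
 [-0.03  -0.068  0.178]
 [-0.024 -0.046  0.159]
 [-0.026 -0.05   0.157]
 [-0.025 -0.046  0.15 ]
 [-0.026 -0.048  0.146]
 [-0.025 -0.047  0.14 ]
 [-0.026 -0.046  0.135]
 [ 0.019  0.115  0.012]
 [ 0.016  0.106  0.012]
 [ 0.013  0.097  0.013]
 [ 0.011  0.089  0.013]
 [ 0.008  0.081  0.013]
 [-0.021 -0.022  0.087]
 [-0.024 -0.031  0.089]
 [-0.026 -0.04   0.091]]
```

```bash
python3 -m creep '[[[0.02,0,0,0,0,0,1],[0.042,0,0,0,0,0,1],[0.042,0,0.012,0,0,0,1],[0.042,0,0.02,0,0,0,1],[0.042,0,0.02,0,0,0,1],[0.042,0,0.02,0,0,0,1]]]'
cat >> m.py <<'E'
def tip():
    p,d=grab_frame("side"); S=sc(cloud("side",d)).reshape(-1,3); q=read_state(); s=q['position']; x,y=sc(np.array([*s]))[:2]
    t=S[(abs(S[:,0]-x)<.016)&(abs(S[:,1]-y)<.02)&(S[:,2]>s[2]-.03)&(S[:,2]<.2)]
    t=t[t[:,0]>x-.016]; h,e=np.histogram(t[:,2],bins=np.arange(.06,.2,.005)); print("scale xy",x.round(4),y.round(4),"tcp z",s[2].round(4),"z hist",[(e_.round(3),int(c)) for e_,c in zip(e,h) if c]); print("x range low part",t[t[:,2]<s[2]+.04][:,0].min(),t[t[:,2]<s[2]+.04][:,0].max(), "F",np.round(q['contact_force'],1),q['time_s'])
E
python3 -c "
from m import *
print(tcp_to_tips() if callable(tcp_to_tips) else tcp_to_tips); tip()"
```

```text
time_s: 12.35
position: [0.4552, -0.1355, 0.0863]
ee_rot: [0.071, -3.14, -0.0]
contact_force: [-0.8, -0.7, -0.2]
gripper_width: 0.0
grasp_force: 0.0
0.017
scale xy -0.0675 -0.0347 tcp z 0.0867 z hist [(np.float64(0.06), 20), (np.float64(0.065), 24), (np.float64(0.07), 15), (np.float64(0.075), 25), (np.float64(0.08), 59), (np.float64(0.085), 17), (np.float64(0.105), 7), (np.float64(0.11), 12), (np.float64(0.115), 22), (np.float64(0.12), 19), (np.float64(0.125), 24), (np.float64(0.13), 23), (np.float64(0.135), 29), (np.float64(0.14), 11), (np.float64(0.145), 1), (np.float64(0.15), 7), (np.float64(0.155), 7), (np.float64(0.16), 6), (np.float64(0.165), 3), (np.float64(0.17), 8), (np.float64(0.175), 19), (np.float64(0.18), 9), (np.float64(0.185), 10), (np.float64(0.19), 10), (np.float64(0.195), 7)]
x range low part -0.07955657867646457 -0.05154404850439902 F [-0.1  0.1  0.1] 12.4
```

The tips actually stand about 20 mm above the reported TCP, so I need to go about 13 mm lower before pushing.

```bash
python3 -m creep '[[[0,0,0.008,0,0,0,1],[0,0,0.013,0,0,0,1],[0,0,0.013,0,0,0,1],[-0.008,0,0.013,0,0,0,1],[-0.016,0,0.013,0,0,0,1],[-0.022,0,0.013,0,0,0,1]]]'
python3 -m creep '[[[-0.006,0,0,0,0,0,1],[-0.012,0,0,0,0,0,1],[-0.018,0,0,0,0,0,1],[-0.018,0,0,0,0,0,1]]]'
python3 -c "
from m import *
tip();p=m2();b=brass('side',p);c=max(cv2.findContours(b,0,2)[0],key=cv2.contourArea);print(cv2.boundingRect(c))"
```

```text
time_s: 12.9
position: [0.4786, -0.1346, 0.0738]
ee_rot: [-0.071, 3.14, -0.0]
contact_force: [-0.6, 1.4, 1.1]
gripper_width: -0.0006
grasp_force: 0.6
time_s: 13.23
position: [0.4967, -0.1338, 0.0735]
ee_rot: [-0.072, 3.14, -0.0]
contact_force: [0.4, 0.3, -0.0]
gripper_width: 0.0002
grasp_force: 0.0
scale xy -0.0269 -0.0347 tcp z 0.0735 z hist [(np.float64(0.06), 47), (np.float64(0.065), 41), (np.float64(0.07), 30), (np.float64(0.075), 34), (np.float64(0.08), 33), (np.float64(0.085), 33), (np.float64(0.09), 33), (np.float64(0.095), 20), (np.float64(0.1), 13), (np.float64(0.105), 26), (np.float64(0.11), 18), (np.float64(0.115), 26), (np.float64(0.12), 27), (np.float64(0.125), 17), (np.float64(0.13), 5), (np.float64(0.135), 5), (np.float64(0.14), 15), (np.float64(0.145), 7), (np.float64(0.15), 7), (np.float64(0.155), 9), (np.float64(0.16), 17), (np.float64(0.165), 13), (np.float64(0.17), 7), (np.float64(0.175), 13), (np.float64(0.18), 5), (np.float64(0.185), 7), (np.float64(0.19), 7), (np.float64(0.195), 13)]
x range low part -0.042698192302171534 -0.010944047388362152 F [ 0.6  0.4 -0.8] 13.2833
poise y -0.0562 -0.0511
pan z 0.0429 90
 beam z 0.02 0.0452 29
 beam z -0.125 0.0633 39
 ridges [(np.float64(-57.5), 7), (np.float64(-52.5), 20), (np.float64(-17.5), 5), (np.float64(-12.5), 14), (np.float64(-2.5), 13), (np.float64(2.5), 5), (np.float64(22.5), 5), (np.float64(27.5), 11), (np.float64(67.5), 15), (np.float64(72.5), 6)]
13.3333 [ 0.4959 -0.1338  0.0736]
(313, 179, 12, 18)
```

The poise moved 10 mm and the wheel turned about one pitch. Two more strokes.

```bash
python3 -m creep '[[[0,0,-0.022,0,0,0,1],[0.02,0,-0.022,0,0,0,1],[0.041,0,-0.022,0,0,0,1],[0.041,0,-0.022,0,0,0,1],[0.041,0,0,0,0,0,1],[0.041,0,0,0,0,0,1],[0.03,0,0,0,0,0,1],[0.02,0,0,0,0,0,1],[0.01,0,0,0,0,0,1],[0,0,0,0,0,0,1]]]' | sed -n '1,4p'
python3 -m creep '[[[0,0,0,0,0,0,1],[0,0,0,0,0,0,1],[0,0,-0.022,0,0,0,1],[0.02,0,-0.022,0,0,0,1],[0.041,0,-0.022,0,0,0,1],[0.041,0,-0.022,0,0,0,1]]]' | sed -n '1,2p'
python3 -c "
from m import *
m2()"
python3 -m creep '[[[0,0,0.022,0,0,0,1],[0,0,0.022,0,0,0,1],[-0.011,0,0.022,0,0,0,1],[-0.021,0,0.022,0,0,0,1],[-0.031,0,0.022,0,0,0,1],[-0.041,0,0.022,0,0,0,1],[-0.041,0,0.022,0,0,0,1],[-0.041,0,0,0,0,0,1],[-0.02,0,0,0,0,0,1],[0,0,0,0,0,0,1]]]'| sed -n '1,4p'
python3 -m creep '[[[0,0,0,0,0,0,1],[0,0,0,0,0,0,1],[0,0,0,0,0,0,1]]]' | sed -n '1,4p'
python3 -c "
from m import *
m2()"
```

```text
time_s: 14.17
position: [0.497, -0.1338, 0.074]
ee_rot: [-0.071, 3.14, -0.0]
contact_force: [-0.1, -0.4, -0.1]
time_s: 14.67
position: [0.4515, -0.1355, 0.096]
poise y -0.0665 -0.0617
pan z 0.0433 155
 beam z 0.02 0.0458 27
 beam z -0.125 0.0621 40
 ridges [(np.float64(-92.5), 5), (np.float64(-52.5), 23), (np.float64(-12.5), 18), (np.float64(27.5), 24), (np.float64(32.5), 6), (np.float64(67.5), 5), (np.float64(72.5), 16)]
14.7167 [ 0.4532 -0.1356  0.096 ]
time_s: 15.55
position: [0.4559, -0.1359, 0.0967]
ee_rot: [-0.073, 3.138, -0.001]
contact_force: [-1.2, -0.2, 0.4]
time_s: 15.8
position: [0.4553, -0.1358, 0.096]
ee_rot: [-0.071, 3.139, -0.0]
contact_force: [0.0, 0.4, -0.6]
poise y -0.0765 -0.0729
pan z 0.0482 146
 beam z 0.02 0.0475 32
 beam z -0.125 0.057 40
 ridges [(np.float64(-57.5), 9), (np.float64(-52.5), 14), (np.float64(-17.5), 5), (np.float64(-12.5), 15), (np.float64(27.5), 17), (np.float64(32.5), 9), (np.float64(72.5), 20)]
15.85 [ 0.4553 -0.1358  0.0958]
```

The beam has left its stop (tilt about 0.07). One full stroke, then a measured partial one.

```bash
python3 -m creep '[[[0,0,0.024,0,0,0,1],[0,0,0.024,0,0,0,1],[-0.011,0,0.024,0,0,0,1],[-0.021,0,0.024,0,0,0,1],[-0.031,0,0.024,0,0,0,1],[-0.041,0,0.024,0,0,0,1],[-0.041,0,0.024,0,0,0,1],[-0.041,0,0,0,0,0,1],[-0.02,0,0,0,0,0,1],[0,0,0,0,0,0,1]]]'| sed -n '1,4p'
python3 -m creep '[[[0,0,0,0,0,0,1],[0,0,0,0,0,0,1],[0,0,0,0,0,0,1],[0,0,0,0,0,0,1],[0,0,0,0,0,0,1]]]' | sed -n '1,2p'
python3 -c "
from m import *
m2()
p,d=grab_frame('side');S=sc(cloud('side',d)).reshape(-1,3);h=S[(abs(S[:,0]-.045)<.008)&(S[:,2]>.03)&(S[:,2]<.075)&(S[:,1]<.055)&(S[:,1]>-.125)]
h=h[(h[:,1]>.02)|(h[:,1]<-.1)];print(np.polyfit(h[:,1],h[:,2],1))"
```

```text
time_s: 16.68
position: [0.4559, -0.1359, 0.0969]
ee_rot: [-0.072, 3.138, -0.001]
contact_force: [-0.2, -0.5, -0.6]
time_s: 17.1
position: [0.4551, -0.1357, 0.0956]
poise y -0.0875 -0.0839
pan z 0.0535 157
 beam z 0.02 0.0493 33
 beam z -0.125 0.0512 37
 ridges [(np.float64(-57.5), 20), (np.float64(-17.5), 7), (np.float64(-12.5), 14), (np.float64(27.5), 14), (np.float64(32.5), 10), (np.float64(72.5), 13), (np.float64(77.5), 7)]
17.15 [ 0.4549 -0.1356  0.0955]
[-0.01699889  0.048729  ]
```

Remaining tilt is about 0.018, so roughly a third of a pitch: push 22 mm instead of 41 and retreat.

```bash
python3 -m creep '[[[0,0,0.024,0,0,0,1],[0,0,0.024,0,0,0,1],[-0.01,0,0.024,0,0,0,1],[-0.017,0,0.024,0,0,0,1],[-0.022,0,0.024,0,0,0,1],[-0.022,0,0.024,0,0,0,1],[-0.018,0,0.02,0,0,0,1],[-0.01,0,0,0,0,0,1],[0.02,0,-0.03,0,0,0,1],[0.04,0,-0.05,0,0,0,1]]]'| sed -n '1,4p'
python3 -m creep '[[[0.02,0,-0.02,0,0,0,1],[0.02,0,-0.02,0,0,0,1],[0.02,0,-0.02,0,0,0,1],[0.02,0,-0.02,0,0,0,1],[0.02,0,-0.02,0,0,0,1],[0.02,0,-0.02,0,0,0,1],[0.02,0,-0.02,0,0,0,1]]]' | sed -n '1,2p'
python3 -c "
from m import *
p=m2()
d=grab_frame('side')[1];S=sc(cloud('side',d)).reshape(-1,3);h=S[(abs(S[:,0]-.045)<.008)&(S[:,2]>.03)&(S[:,2]<.075)&(S[:,1]<.055)&(S[:,1]>-.125)]
h=h[(h[:,1]>.02)|(h[:,1]<-.1)];print(np.polyfit(h[:,1],h[:,2],1))
cv2.imwrite('pics/s8.png',cv2.resize(p[90:240,215:395],(720,600))[:,:,::-1])"
```

```text
time_s: 18.03
position: [0.4131, -0.1374, 0.1475]
ee_rot: [0.072, -3.141, 0.0]
contact_force: [0.1, 0.8, 0.4]
time_s: 18.62
position: [0.3945, -0.1381, 0.1646]
poise y -0.0915 -0.088
pan z 0.0556 160
 beam z 0.02 0.0496 33
 beam z -0.125 0.0488 39
 ridges [(np.float64(-87.5), 9), (np.float64(-82.5), 14), (np.float64(-42.5), 11), (np.float64(-37.5), 9), (np.float64(2.5), 13), (np.float64(7.5), 6), (np.float64(47.5), 14), (np.float64(52.5), 7), (np.float64(92.5), 12)]
18.6667 [ 0.3945 -0.1382  0.1647]
[0.00364014 0.04857802]
```

View pics/s8.png

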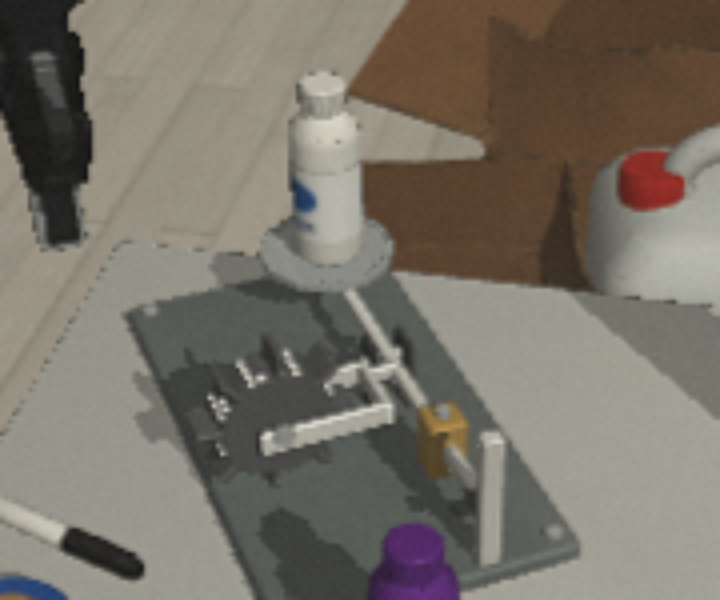

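The beam is level to within about 0.004 rad, with the pan at 55 mm. The bottle stands upright at crop (328,240) and the arm is clear. Handing in.

```bash
python3 -c "
from station import *
print(job_done())"
```

```text
the job is handed in; nothing more can be done
None
```

I handed the job in at about 19 s of the 67 s: the stout bottle stands upright and released on the pan, the beam measured within about 0.004 rad of level, and I never reached for the poise or the other bottles; the judge's verdict was not shown.

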